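# Return the brick stamp from the revolving stand to its case

### The job

The set in the little wooden case lacks its brick stamp, the one with the brass head. Turn the revolving stamp stand until the brass-headed stamp stands in the middle of the opening in the clear dust hood, lift it out there, and lay it in the empty middle groove of the case with its head at the hinge end, like the stamps on either side of it. Then swing the lid over and press it down until the spring catch snaps over its edge, and leave the other stamps in the stand and the other things on the table where they are.

Things in the scene. Friction and masses are not known exactly. Their poses are not given: they have to be found in the camera images.
- case: Open dark wooden stamp case, fixed to the table. Origin: centre of the underside, z up. Outside 124 mm (x) by 150 mm (y), walls 4 mm thick and 36 mm high; hinge at +x, catch at -x. A grey insert, 14 mm high, has three grooves along x; stamps lie fixed in the outer two, 50 mm to either side (y) of the empty one, 12 mm proud of the insert, heads to +x.
- stand_axis (a point): Point on the turning axis in the plane of the roof's upper face, 121 mm above the table. The clear roof is a flat plate 3 mm thick from 27 to 118 mm radius, missing over the opening.
- stand: Fixed foot of the revolving stamp stand: grey disc 240 mm across under a clear dust hood. Origin: centre of the underside, on the turning axis, z up. The hood's wall (outer radius 118 mm) and roof are missing over 36 degrees either side of this frame's -x direction; that opening looks roughly to the robot.
- turntable (a joint): Angle of the turntable in the hood (rad), anticlockwise from above positive, 0 as it starts, free over +-3.1, no clicks; friction about 0.04 N m, it stays where left. It carries eight square wooden cups 45 degrees apart, centres 85 mm from the axis, sides radial and tangential, 23 mm wide inside, 31 outside, rims 55 mm and floors 25 mm above the table. Some are empty.
- knob_grip (a point): Point on the turning axis, 147 mm above the table, in the black wing knob over the roof that turns the turntable. The wing is a bar 50 mm long (along this frame's x, which turns with it), 14 mm thick (y), 131 to 159 mm above the table, on a round hub 47 mm across, 124 to 131 mm above the table.
- stand_front (a point): Point in the middle of the hood's opening, 85 mm from the axis and 25 mm above the table: where the foot of a stamp is when its cup faces the middle of the opening. Axes as stand.
- stamp_brass: The wanted stamp, 20 x 20 x 80 mm, about 45 g: light square wooden handle with a brass head 14 mm long that bears a raised brick pattern. It starts upright, head up, in a cup to the left or right of the opening, its sides parallel to the cup's. Origin: centre of the foot's end face; z runs up the stamp to its head.
- stamp_head (a point): Centre of the brass head's end face, 80 mm from the foot along the stamp; axes as stamp_brass.
- stamp_blue: Another stamp of the same shape and size, blue head, loose in a cup; to be left in the stand. Origin: foot.
- stamp_dark: Another stamp of the same shape and size, dark steel head, loose in a cup; to be left in the stand. Origin: foot.
- stamp_red: Another stamp of the same shape and size, red head, loose in a cup; to be left in the stand. Origin: foot.
- case_groove (a point): Centre of the floor of the case's empty middle groove, 6 mm above the table; x points along the groove to the hinge end, y across, z up. The groove is 86 mm long, 24 mm wide and 8 mm deep, so that the lying stamp stands 12 mm proud of the insert.
- case_lid (a joint): Angle of the case's lid (rad): 0 shut, 2.0 fully open; starts open, past upright. Hinge line along the case's y, at x = +62 mm, 36 mm above the table. The lid is a plate 124 mm from hinge to edge, 150 mm wide, 5 mm thick, underside through the hinge line. Stiff hinge (0.08 N m): it stays where left. Below about 0.08 rad the edge rides on the spring catch; about 8 N near the edge snaps it shut.
- lid_edge (a point): Point on the lid's outer face, in the middle of its width, 105 mm from the hinge line (19 mm short of the edge); its z points out of the outer face (up when the lid is shut), its x from the edge to the hinge.
- case_clip (a joint): How far the spring catch is bent outward (m), 0 at rest, up to 0.006. It is a steel strip 26 mm wide in the middle of the case's side opposite the hinge, at x = -66 mm of the case, reaching about 52 mm above the table; its rounded nose, 43 mm above the table, snaps over the lid's edge.
- cutter: Bystander: round tin cutter 58 mm across, 28 mm high. Origin: centre of the underside.
- block_a: Bystander: brown clay block about 33 x 27 x 30 mm. Origin: centre of the underside.
- loop_tool: Bystander: short wooden loop tool 76 mm long. Origin: underside, near its middle.

How it is judged (in metres and radians):
On the way, in this order (a step that is already met when the one before it is completed fails the run):
1. the brass-headed stamp, still upright in its cup, stands within 15 mm of the middle of the hood's opening (horizontal distance between stamp_brass and stand_front below 0.015 m and z of stamp_brass in the frame of stand below 0.032 m and angle between stamp_brass's own z axis and vertical below 0.2 rad), for 0.3 s.
2. the stamp is lifted clear of its cup (z of stamp_brass in the frame of stand above 0.06 m), for 0.1 s.
3. the stamp lies in the middle groove with its head at the hinge end, and is released (x of stamp_head in the frame of case_groove between 0.033 and 0.047 m and x of stamp_brass in the frame of case_groove between -0.047 and -0.033 m and y of stamp_head in the frame of case_groove between -0.006 and 0.006 m and y of stamp_brass in the frame of case_groove between -0.006 and 0.006 m and z of stamp_head in the frame of case_groove between 0.005 and 0.014 m and z of stamp_brass in the frame of case_groove between 0.005 and 0.014 m and contact force between the fingers and stamp_brass below 0.1 N), for 0.3 s.
At the end, for the whole second after the job is handed in: the brass-headed stamp lies flat in the middle groove, head at the hinge end (each end within 7 mm along the groove and 6 mm across it), released and at rest; the lid is shut within 0.025 rad with the catch sprung back over its edge; the other three stamps stand upright in their cups (all of step 3 and linear speed of stamp_brass below 0.02 m/s and value of joint case_lid below 0.025 rad and value of joint case_clip below 0.0015 m and angle between each of stamp_blue, stamp_dark, stamp_red's own z axis and vertical below 0.3 rad and z of each of stamp_blue, stamp_dark, stamp_red in the frame of stand below 0.045 m); the robot touches nothing.
It fails at once if another stamp is tipped or lifted out of its cup (angle between any of stamp_blue, stamp_dark, stamp_red's own z axis and vertical above 0.6 rad or z of any of stamp_blue, stamp_dark, stamp_red in the frame of stand above 0.05 m).
It fails at once if a bystander is shoved more than 30 mm (distance of any of cutter, block_a, loop_tool from where it was at the start of the episode above 0.03 m).
It also fails if it takes over 72 s, if anything falls off the work surface, if the arm or the gripper's body presses on something with over 40 N, if the wrist force passes 120 N, or if a joint passes its speed limit or range.

### The arm

A 6-joint arm with a two-finger parallel gripper is mounted at the origin on the work surface; the furniture and walls round the work are solid. World frame = base frame: x ahead of the robot, y to its left, z up, the work surface at z = 0. Lengths are in mm, angles in rad, forces in N, time in s.
With the tool pointing down it reaches from about 275 to 750 mm from the base axis. Payload 10.2 kg.
Tool frame: the origin (TCP) lies at the very end of the fingers, on their centre line; the grasp point (between the pads) lies 19 mm behind it (ctrl.grip_depth is the distance from the TCP to the grasp point, in mm); z points along the fingers, x is the direction in which the jaws open and shut, and the axes are right-handed (so a half turn about z gives the same grasp; the last joint's range is limited). The gripper opens to 85 mm and grips with 20 to 120 N. Pads are 22 mm wide; open, the fingers measure 114 mm over their backs; the gripper's body (76 mm by 85 mm) begins 54 mm behind the grasp point. The pads swing forward as they close: fully open they stand 13 mm farther back than shut.
Start: joints at [-1.435, 0.313, 1.498, -0, 1.331, -0.223], TCP at [184.342, -491.578, 231.294] pointing down, gripper open.
Joint ranges: [-2.94, 2.94], [-0.97, 2.17], [0.19, 2.56], [-1.23, 4.37], [0.02, 3.11], [-2.88, 2.88]. Speed limits (rad/s): [2.39, 2.39, 3.01, 3.14, 3.14, 3.14].

### API

Orientations are given as a unit quaternion [w, x, y, z].
In Python, from rig import ctrl gives the robot as it stands.
- The arm moves only by the tool play_rows, never from a script. Its argument "motion" is a list of rows, each a list of 2 entries, a list of its own where there are three numbers: the shift along the tool's x, y, z in mm, then the turn, a rotation vector about the tool's x, y, z in degrees. A call has 1 to 20 rows; each row shifts and turns the commanded pose from where the row before left it, along the tool's axes as they then stand; what a row does not reach is not made up. A row lasts 1/12 s, in which the tool goes at most 41.7 mm and 7.16 degrees, less where a joint would pass 70% of its speed; a pose out of reach is approached as far as the arm can. A call with a gripper value outside its range is refused whole. "fingers" is the finger opening in mm, from 0 to 85.4, set as the call begins (left out, the last holds). The fingers move at their own pace and stop on an object; "squeeze" is the grip in N (left out, the last holds). Time passes only in rows, so rows that do not move let the fingers close. It gives the time, the measured TCP pose, the force and the opening at its end, in the units of the state.
- ctrl.sense(): the state, without advancing time (a new reading comes with each control period).
- ctrl.capture(name): name is "side" or "top" or "wrist"; returns the picture (420x560x3 uint8, red, green, blue); there is no depth.
- ctrl.get_calibration(name): a dict with "K" (3x3 intrinsics, pixels), "k1" (the pictures are not rectified: a ray, as slopes to the right and down, at radius r is drawn at 1 + k1 r^2 times it, then the intrinsics apply), "R" (3x3) and "t" (3): a world point X has camera coordinates R X + t; the wrist camera has in their place "tool_from_camera" (4x4, takes a point from camera to tool coordinates, whose origin is the TCP and whose axes are the tool frame's). Camera axes: x right, y down, z forward; pixel columns grow to the right and rows downward; lengths in mm; the calibration is good to about 2 mm. A picture is of the moment at which its call begins: read the wrist's pose just before it. get_calibration takes no time and is no camera call.
- ctrl.finish_job(): hands the job in, once; it reports no verdict.
Trained networks look in the newest picture that a camera, given by its name, has taken for a name from the list of things; names that differ only in an ending like _2 or _b are one class to them, and where a whole thing is asked for, a point or a joint stands for the part that bears it (a point fixed in the world has none). Each returns a list of dicts, best first, with "p" (0 to 1); they miss things now and then, are a little off and sometimes report something else, mostly with a low value. They report only what shows in the picture. A call takes as long as a camera call.
- ctrl.spot_in(camera, name): "position" ([column, row] as shares, 0 to 1, of the picture: columns of its width, rows of its height, amid what is visible of it).
The state is a dict: "time_s": time; "joints": joint angles; "dq": joint speeds; "tau": joint torques, N m; "eef_pos": TCP position; "ee_rot": TCP orientation; "force": force on the tool from outside, world axes, zero at the start; "wrist_torque": the same for the moment, N m; "grip_width": opening from 0.0 (shut) to 1.0 (fully open).
Only numpy, scipy, OpenCV 4.12 (cv2) and the standard library are available. Lean on these libraries where they do the work, as an engineer would, in place of code of your own. Each camera call takes 0.05 s, during which the arm holds its last target. There are 200 camera calls.

## Working session

There is one attempt and no reset: what is moved stays moved. The work goes in short steps, Python scripts to look and compute and a tool call to move; the robot and the scene stay as the last step left them, time stands still between calls to the robot, and variables do not carry over. Pictures are saved under pics/ and viewed, about 8 in all and at most 12, crops included, and the job is handed in when it is done.

Besides the shell and the picture viewer there is one more tool, called after ">>>" as name([rows], argument=value, ...), one row to a line, values as JSON. play_rows: Moves the arm, as the interface text tells. Its arguments: {"type":"object","properties":{"motion":{"type":"array"},"fingers":{"type":"number"},"squeeze":{"type":"number"}},"required":["motion"]}

```bash
ls; mkdir -p pics
python3 - <<'E'
from rig import ctrl
import cv2,numpy as np
np.set_printoptions(precision=4,suppress=True)
print(ctrl.sense())
for n in ("side","top"):
    im=ctrl.capture(n); cv2.imwrite(f"pics/{n}0.png",im[:,:,::-1])
    print(n,ctrl.get_calibration(n))
    for t in ("case","case_groove","case_lid","lid_edge","stand","stand_axis","knob_grip","turntable","stamp_brass","stamp_head","stamp_blue","stamp_dark","stamp_red","cutter","block_a","loop_tool"):
        try: print(t,[(np.round(np.array(d["position"])*[560,420],1).tolist(),round(d["p"],2)) for d in ctrl.spot_in(n,t)][:3])
        except Exception as e: print(t,e)
print(ctrl.get_calibration("wrist"))
print(ctrl.sense()["time_s"])
E
```

```text
pics
{'time_s': 0.0, 'joints': array([-1.4354,  0.3135,  1.4984, -0.    ,  1.331 , -0.2234]), 'dq': array([ 0.0012, -0.0002, -0.0028,  0.0006, -0.0014,  0.001 ]), 'tau': array([ -0.0009, -41.2267, -25.9746,  -0.0002,   0.0042,   0.    ]), 'eef_pos': array([ 184.2933, -491.3175,  230.7221]), 'ee_rot': array([-0.0005,  0.8219, -0.5696, -0.0004]), 'force': array([-0.7331, -0.1389, -0.9437]), 'wrist_torque': array([-0.0514, -0.0225, -0.039 ]), 'grip_width': 1.0000175492191914}
side {'K': array([[473.4132,   0.    , 274.2996],
       [  0.    , 473.4132, 211.0688],
       [  0.    ,   0.    ,   1.    ]]), 'k1': -0.13317411556998576, 'R': array([[-0.8132, -0.582 , -0.0038],
       [-0.3158,  0.4468, -0.837 ],
       [ 0.4889, -0.6795, -0.5471]]), 't': array([591.946 , 213.3341, 918.1515])}
case [([292.2, 326.0], 0.9)]
case_groove [([289.6, 323.6], 0.85)]
case_lid [([261.9, 231.6], 0.74), ([254.1, 302.8], 0.69), ([283.7, 215.8], 0.49)]
lid_edge [([259.5, 300.7], 0.66), ([264.0, 233.9], 0.32)]
stand [([265.3, 231.7], 0.94)]
stand_axis [([261.4, 232.4], 0.66)]
knob_grip [([281.7, 214.9], 0.82
[... 890 characters left out ...]

stamp_brass [([292.5, 216.2], 0.41), ([174.5, 273.2], 0.38)]
stamp_head [([292.9, 218.0], 0.52), ([203.4, 307.2], 0.33)]
stamp_blue []
stamp_dark [([268.7, 230.2], 0.4), ([254.1, 174.6], 0.35)]
stamp_red []
cutter [([162.7, 173.4], 0.58), ([264.7, 216.5], 0.56)]
block_a [([345.9, 134.8], 0.45)]
loop_tool []
{'K': array([[334.4884,   0.    , 277.5209],
       [  0.    , 334.4884, 206.3813],
       [  0.    ,   0.    ,   1.    ]]), 'k1': 0.023972143681943402, 'tool_from_camera': array([[   1.    ,    0.0007,    0.0001,   -1.2134],
       [  -0.0007,    0.9608,    0.2771,  -69.7067],
       [   0.0001,   -0.2771,    0.9608, -142.3886],
       [   0.    ,    0.    ,    0.    ,    1.    ]])}
1.7
```

Run:
```python
import cv2
for n,(x,y,w,h) in {"side":(120,130,280,260),"top":(100,80,280,260)}.items():
    im=cv2.imread(f"pics/{n}0.png")[y:y+h,x:x+w]
    cv2.imwrite(f"pics/{n}0c.png",cv2.resize(im,None,fx=2.3,fy=2.3,interpolation=cv2.INTER_CUBIC))
```

```text
(no output)
```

View pics/side0c.png

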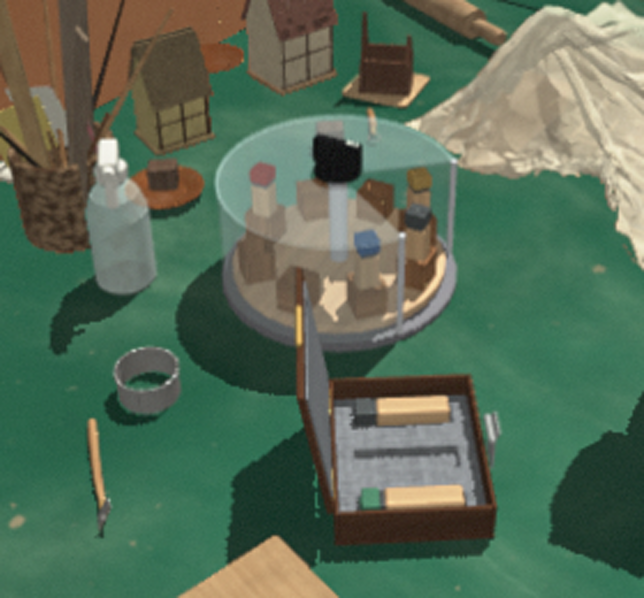

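View pics/top0c.png

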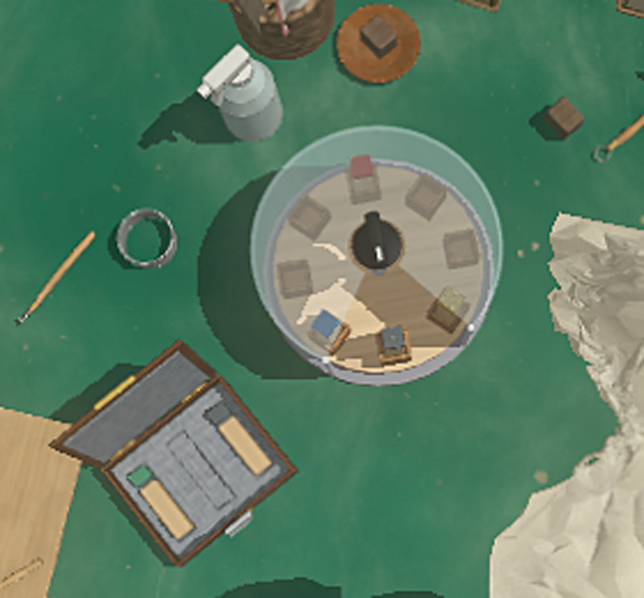

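Side crop: the brass head is at full-image (302,208), dark in the opening, blue to the left and red at the back. Top crop: the brass is at (297,212) on the robot's right, so the turntable has to turn clockwise. The case is lower left with the catch at (204,307), and its hinge side faces upper left.

```bash
cat > h.py <<'E'
from rig import ctrl
import cv2,numpy as np
from scipy.spatial.transform import Rotation as Ro
from scipy.optimize import least_squares
np.set_printoptions(precision=3,suppress=True)
def pose():
    s=ctrl.sense(); q=s["ee_rot"]; return s["eef_pos"],Ro.from_quat([q[1],q[2],q[3],q[0]]).as_matrix()
def cam(n,P=None):
    c=ctrl.get_calibration(n)
    if n!="wrist": return c["K"],c["k1"],np.array(c["R"]),np.array(c["t"])
    p,R=P or pose(); T=np.array(c["tool_from_camera"])
    Rw=R@T[:3,:3]; o=R@T[:3,3]+p
    return c["K"],c["k1"],Rw.T,-Rw.T@o
def at_z(C,px,z):
    K,k,R,t=C; px=np.atleast_2d(np.array(px,float)); z=np.broadcast_to(z,len(px))
    u=cv2.undistortPoints(px[:,None],K,np.array([k,0,0,0,0.]))[:,0]
    d=np.c_[u,np.ones(len(u))]@R; o=-R.T@t
    return o+d*((z-o[2])/d[:,2])[:,None]
def proj(C,X):
    K,k,R,t=C; X=np.atleast_2d(np.array(X,float))
    return cv2.projectPoints(X,cv2.Rodrigues(R)[0],t,K,np.array([k,0,0,0,0.]))[0][:,0]
def fitcase(obs):  # obs: list of (C, model points Nx3, px Nx2); returns x,y,yaw
    def f(v):
        Rz=Ro.from_euler("z",v[2]).as_matrix()
        return np.concatenate([(proj(C,M@Rz.T+[v[0],v[1],0])-p).ravel() for C,M,p in obs])
    return f
E
python3 - <<'E'
from h import *
S,T=cam("side"),cam("top")
t=lambda a:np.array(a)/2.3+[100,80]
s=lambda a:np.array(a)/2.3+[120,130]
rt=t([[218,380],[103,470],[178,562],[297,467]]); rs=s([[330,380],[335,515],[495,508],[470,377]])
print("case rim top",at_z(T,rt,36)); print("side",at_z(S,rs,36))
M=np.array([[62,75,36],[62,-75,36],[-62,-75,36],[-62,75,36.]])
for order in (M,M[[1,0,3,2]]):
    # image order: hinge-right,hinge-left,catch-left,catch-right
    f=fitcase([(T,order,rt),(S,order,rs)])
    for y0 in (0.6,-.6,2.5,-2.5):
        r=least_squares(f,[400,150,y0]); print(r.x,r.cost)
print("axis from roof ellipse top?",at_z(T,t([[377,252]]),121),"hub",at_z(T,t([[377,244]]),128),"side knob",at_z(S,s([[338,158]]),145))
print("foot disc side L/R", at_z(S,s([[224,270],[458,270]]),5))
print("hood top L/R/T",at_z(T,t([[251,250],[503,250],[377,126]]),121))
print("brass head T",at_z(T,t([[453,303]]),105),"S",at_z(S,s([[418,180]]),103))
print("dark head T",at_z(T,t([[393,337]]),105),"S",at_z(S,s([[417,214]]),103))
print("blue head T",at_z(T,t([[328,325]]),105),"S",at_z(S,s([[367,240]]),103))
print("red head T",at_z(T,t([[361,166]]),105),"S",at_z(S,s([[263,173]]),103))
print("hood edges on floor T",at_z(T,t([[327,362],[471,328]]),121),"S edges top",at_z(S,s([[402,236],[453,158]]),121))
print("cutter",at_z(T,t([[147,238]]),14),"loop",at_z(T,t([[55,280]]),5),"block",at_z(T,t([[565,118]]),30))
print("lid tip",at_z(T,t([[50,443],[180,342]]),140))
E
```

```text
case rim top [[516.858 323.591  36.   ]
 [429.282 437.964  36.   ]
 [338.946 362.742  36.   ]
 [429.639 245.452  36.   ]]
side [[519.114 328.192  36.   ]
 [428.313 444.026  36.   ]
 [333.429 369.165  36.   ]
 [422.927 255.785  36.   ]]
[431.151 340.944  -2.134] 14251.73089537652
[431.151 340.944  -2.134] 14251.730817887583
[431.153 340.944   4.147] 14251.730801256821
[431.153 340.944  -2.136] 14251.730880405448
[427.848 345.406   0.67 ] 20.485261413883503
[427.848 345.406   0.67 ] 20.4852614138837
[427.848 345.406   0.67 ] 20.485261413934595
[427.848 345.406  -5.613] 20.485261413887407
axis from roof ellipse top? [[625.094 162.104 121.   ]] hub [[631.147 161.883 128.   ]] side knob [[622.239 174.046 145.   ]]
foot disc side L/R [[724.277 234.95    5.   ]
 [529.325  96.762   5.   ]]
hood top L/R/T [[629.329 279.861 121.   ]
 [624.867  44.286 121.   ]
 [748.26  160.227 121.   ]]
brass head T [[578.207  91.636 105.   ]] S [[574.39  107.283 103.   ]]
dark head T [[547.013 148.676 105.   ]] S [[543.256 157.29  103.   ]]
blue head T [[559.533 209.374 105.   ]] S [[557.731 218.287 103.   ]]
red head T [[713.629 176.428 105.   ]] S [[707.134 185.371 103.   ]]
hood edges on floor T [[522.749 209.65  121.   ]
 [551.731  76.507 121.   ]] S edges top [[521.752 215.859 121.   ]
 [553.182  77.574 121.   ]]
cutter [[668.434 402.587  14.   ]] loop [[627.764 501.397   5.   ]] block [[785.291 -35.363  30.   ]]
lid tip [[451.289 459.504 140.   ]
 [541.102 341.767 140.   ]]
```

>>> play_rows([
  [[-23,-32.3,-4],[0,0,0]],
  [[-23,-32.3,-4],[0,0,0]],
  [[-23,-32.3,-4],[0,0,0]],
  [[-23,-32.3,-4],[0,0,0]],
  [[-23,-32.3,-4],[0,0,0]],
  [[-23,-32.3,-4],[0,0,0]],
  [[-23,-32.3,-4],[0,0,0]],
  [[-23,-32.3,-4],[0,0,0]],
  [[-23,-32.3,-4],[0,0,0]],
  [[-23,-32.3,-4],[0,0,0]],
  [[-23,-32.3,-4],[0,0,0]],
  [[-23,-32.3,-4],[0,0,0]],
  [[-23,-32.3,-4],[0,0,0]],
  [[-23,-32.3,-4],[0,0,0]],
  [[-23,-32.3,-4],[0,0,0]],
  [[-23,-32.3,-4],[0,0,0]],
  [[-23,-32.3,-4],[0,0,0]],
  [[-23,-32.3,-4],[0,0,0]],
  [[-23,-32.3,-4],[0,0,0]],
  [[-23,-32.3,-4],[0,0,0]],
])

```text
time_s: 3.37
eef_pos: [628.3, 167.9, 311.5]
ee_rot: [-0.0, 0.822, -0.569, 0.0]
force: [-0.1, -0.6, 0.1]
grip_width: 1.002
```

>>> play_rows([
  [[0,0,0],[0,0,-7]],
  [[0,0,0],[0,0,-7]],
  [[0,0,0],[0,0,-7]],
  [[0,0,0],[0,0,-7]],
  [[0,0,0],[0,0,-7]],
  [[0,0,0],[0,0,-7]],
  [[0,0,0],[0,0,-7]],
  [[0,0,0],[0,0,-7]],
  [[0,0,0],[0,0,-7]],
  [[0,0,0],[0,0,-7]],
  [[0,0,0],[0,0,-7]],
  [[0,0,0],[0,0,-7]],
  [[0,0,0],[0,0,-7]],
  [[0,0,0],[0,0,-7]],
  [[0,0,0],[0,0,-7]],
  [[0,0,0],[0,0,-7]],
  [[0,0,0],[0,0,-7]],
  [[0,0,0],[0,0,-7]],
  [[0,0,0],[0,0,-7]],
  [[0,0,0],[0,0,-7]],
], fingers=50)

```text
time_s: 5.03
eef_pos: [627.7, 166.0, 311.1]
ee_rot: [-0.0, 0.815, 0.58, -0.0]
force: [0.6, 0.4, 0.1]
grip_width: 0.585
```

Run:
```python
from h import *
import json
P=pose(); s=ctrl.sense(); print(s["time_s"],s["joints"],P)
im=ctrl.capture("wrist"); cv2.imwrite("pics/w1.png",im[:,:,::-1])
C=cam("wrist",P)
for n,z in (("knob_grip",159),("stand_axis",121),("stamp_brass",103),("stamp_head",105),("stamp_dark",105),("stamp_blue",105),("stamp_red",105),("case",36)):
    for d in ctrl.spot_in("wrist",n)[:2]:
        px=np.array(d["position"])*[560,420]; print(n,px,round(d["p"],2),at_z(C,px,z)[0])
# predicted overlay points
print(proj(C,[[628,164,159],[576,100,105]]))
```

```text
5.0333 [ 0.078  0.577  0.903  0.     1.662 -1.159] (array([627.693, 165.961, 311.138]), array([[ 0.327,  0.945, -0.   ],
       [ 0.945, -0.327,  0.   ],
       [-0.   , -0.   , -1.   ]]))
knob_grip [304.696 191.982] 0.59 [635.628 189.853 159.   ]
knob_grip [260.4   142.884] 0.58 [581.35  166.865 159.   ]
stand_axis [303.016 188.79 ] 0.9 [641.595 189.25  121.   ]
stamp_brass [212.296 148.008] 0.56 [574.033 113.56  103.   ]
stamp_head [209.216 150.108] 0.71 [574.912 110.18  105.   ]
stamp_dark [239.792 107.604] 0.94 [545.93 155.01 105.  ]
[[274.942 193.306]
 [200.497 154.33 ]]
```

View pics/w1.png

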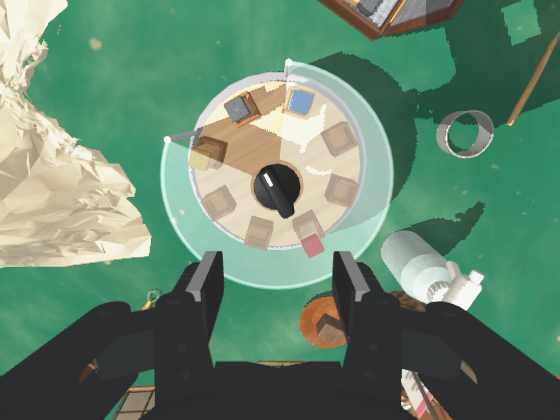

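Wrist picture: the knob is at about (277,187) with its wing running from (266,176) to (288,214). The brass stamp is at (205,150), left of the dark one at (239,107). I'll zoom in for the wing angle.

Run:
```python
import cv2
im=cv2.imread("pics/w1.png")[50:250,155:355]
cv2.imwrite("pics/w1c.png",cv2.resize(im,None,fx=3,fy=3,interpolation=cv2.INTER_CUBIC))
```

```text
(no output)
```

View pics/w1c.png

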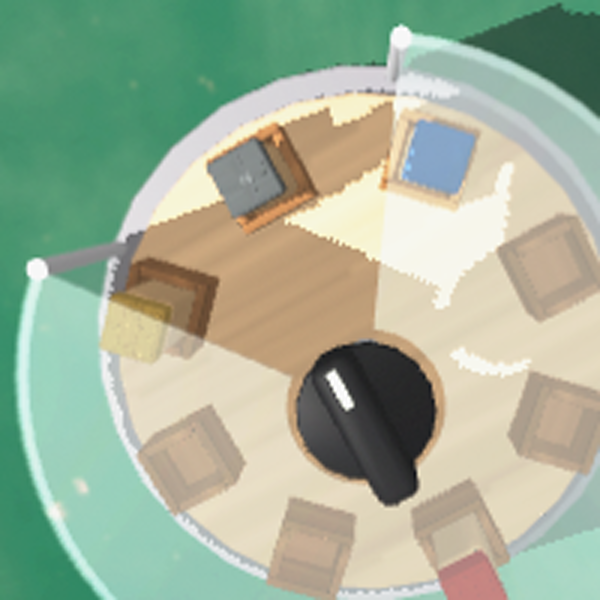

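Run:
```python
from h import *
q=[-0.0, 0.815, 0.58, -0.0]
P=pose(); C=cam("wrist",P)
c=lambda a:np.array(a,float)/3+[155,50]
W=at_z(C,c([[326,352],[402,494]]),159); print("wing",W,np.linalg.norm(W[1]-W[0]),W.mean(0),np.degrees(np.arctan2(*(W[1]-W[0])[1::-1])))
W2=at_z(C,c([[310,370],[345,345],[370,505],[417,485]]),[145,159,145,159]);print(W2)
H=at_z(C,c([[367,410]]),131)[0]; print("hub",H)
e=at_z(C,c([[401,36],[37,268]]),121); print("posts",e)
ax=H[:2]
for n,p in dict(brass=(138,326),dark=(245,183),blue=(437,158),red=(478,590)).items():
    X=at_z(C,c([p]),105)[0]; d=X[:2]-ax; print(n,X,np.linalg.norm(d),np.degrees(np.arctan2(d[1],d[0]))%360)
for X in e: d=X[:2]-ax; print(np.linalg.norm(d),np.degrees(np.arctan2(d[1],d[0]))%360)
# hood roof outer circle left edge & bottom
print(at_z(C,np.array([[393,175],[161,175],[277,289]],float),121))
```

```text
wing [[602.38  162.498 159.   ]
 [651.481 169.401 159.   ]] 49.58391415800733 [626.93  165.949 159.   ] 8.002483285796668
[[608.002 154.538 145.   ]
 [602.297 168.497 159.   ]
 [655.88  157.437 145.   ]
 [650.277 174.681 159.   ]]
hub [628.887 165.952 131.   ]
posts [[524.278 213.994 121.   ]
 [550.764  79.791 121.   ]]
brass [579.854  99.054 105.   ] 82.94274564687333 233.75989161883854
dark [547.858 151.458 105.   ] 82.31511078719312 190.14111419806395
blue [561.659 214.324 105.   ] 82.82184159371435 144.26415917163334
red [713.26  180.148 105.   ] 85.55932643331306 9.551021865722646
115.11330192805988 155.33293903849835
116.3049574278534 227.80092739733325
[[658.512 278.742 121.   ]
 [580.777  58.979 121.   ]
 [740.726 125.969 121.   ]]
```

>>> play_rows([
  [[0,0,20],[0,0,-7]],
  [[0,0,30],[0,0,-7]],
  [[0,0,30],[0,0,-7]],
  [[0,0,30],[0,0,-7]],
  [[0,0,30],[0,0,0]],
  [[0,0,20],[0,0,0]],
  [[0,0,15],[0,0,0]],
  [[0,0,0],[0,0,0]],
  [[0,0,0],[0,0,0]],
])

```text
time_s: 6.23
eef_pos: [627.6, 166.0, 136.3]
ee_rot: [-0.0, 0.653, 0.758, -0.0]
force: [0.5, 0.4, 0.3]
grip_width: 0.582
```

>>> play_rows([
  [[0,0,0],[0,0,0]],
  [[0,0,0],[0,0,0]],
  [[0,0,0],[0,0,0]],
  [[0,0,0],[0,0,0]],
  [[0,0,0],[0,0,0]],
  [[0,0,0],[0,0,0]],
  [[0,0,0],[0,0,0]],
], fingers=5, squeeze=40)

```text
time_s: 6.82
eef_pos: [628.5, 163.7, 138.0]
ee_rot: [0.002, 0.653, 0.757, -0.001]
force: [-2.0, -10.7, 5.4]
grip_width: 0.15
```

>>> play_rows([
  [[-2,0,0],[0,0,0]],
  [[0,0,0],[0,0,4]],
  [[0,0,0],[0,0,5]],
  [[0,0,0],[0,0,5]],
  [[0,0,0],[0,0,5]],
  [[0,0,0],[0,0,5]],
  [[0,0,0],[0,0,5]],
  [[0,0,0],[0,0,5]],
  [[0,0,0],[0,0,5]],
  [[0,0,0],[0,0,4]],
  [[0,0,0],[0,0,0]],
  [[0,0,0],[0,0,0]],
])

```text
time_s: 7.82
eef_pos: [628.9, 165.2, 138.0]
ee_rot: [-0.0, 0.885, 0.466, 0.002]
force: [2.5, 4.6, 3.7]
grip_width: 0.155
```

>>> play_rows([
  [[0,0,0],[0,0,0]],
  [[0,0,0],[0,0,0]],
  [[0,0,0],[0,0,0]],
  [[0,0,0],[0,0,0]],
  [[0,0,-15],[0,0,0]],
  [[0,0,-35],[0,0,0]],
  [[0,0,-40],[0,0,0]],
  [[0,0,-40],[0,0,0]],
  [[0,0,-40],[0,0,0]],
  [[0,0,-15],[0,0,0]],
  [[0,0,0],[0,0,0]],
], fingers=40)

```text
time_s: 8.73
eef_pos: [628.7, 164.0, 326.2]
ee_rot: [0.002, 0.885, 0.466, 0.004]
force: [0.4, -0.8, -0.1]
grip_width: 0.47
```

Run:
```python
from h import *
P=pose(); s=ctrl.sense(); print(s["time_s"],s["joints"],P)
im=ctrl.capture("wrist"); cv2.imwrite("pics/w2.png",im[:,:,::-1])
C=cam("wrist",P)
print(proj(C,[[628,164,159],[545,147,105]]))
for n,z in (("stamp_brass",103),("stamp_head",105),("stamp_dark",105),("stand_axis",121),("case_groove",14),("case",36),):
    for d in ctrl.spot_in("wrist",n)[:2]:
        px=np.array(d["position"])*[560,420]; print(n,px,round(d["p"],2),at_z(C,px,z)[0])
```

```text
8.7333 [ 0.075  0.573  0.872 -0.     1.689 -0.894] (array([628.733, 163.968, 326.205]), array([[ 0.566,  0.825,  0.008],
       [ 0.825, -0.566,  0.001],
       [ 0.005,  0.006, -1.   ]]))
[[275.978 186.868]
 [217.793 120.452]]
stamp_brass [222.992 118.608] 0.75 [546.457 152.338 103.   ]
stamp_head [221.872 119.28 ] 0.66 [546.46  151.246 105.   ]
stamp_head [250.32  154.182] 0.23 [592.834 154.543 105.   ]
stand_axis [301.224 184.002] 0.74 [647.893 182.861 121.   ]
case_groove [326.816   6.09 ] 0.76 [507.926 320.261  14.   ]
case [331.184   4.494] 0.89 [512.334 319.574  36.   ]
```

View pics/w2.png

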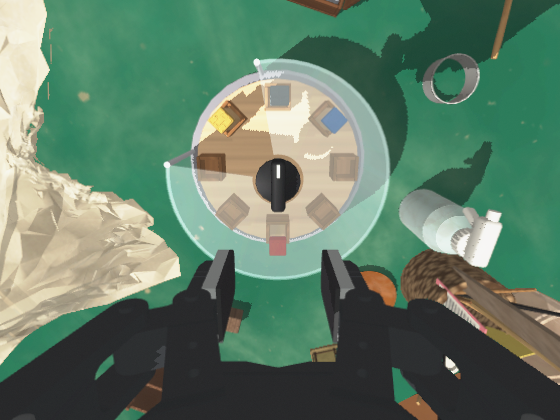

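Brass head is now at (222,120), at the middle of the opening between the posts (257,62) and (166,164). I measure it at about (546,151) against a target of (545,147). Lying it flat needs a grasp from the front with the tool horizontal, so I'm backing off and testing how the wrist folds.

>>> play_rows([
  [[-27,-23.5,-12],[0,0,0]],
  [[-27,-23.5,-12],[0,0,0]],
  [[-27,-23.5,-12],[0,0,0]],
  [[-27,-23.5,-12],[0,0,0]],
  [[-27,-23.5,-12],[0,0,0]],
  [[-27,-23.5,-12],[0,0,0]],
  [[0,0,0],[0,0,0]],
])

```text
time_s: 9.67
eef_pos: [416.3, 109.7, 396.6]
ee_rot: [0.001, 0.885, 0.466, 0.002]
force: [0.5, 0.0, 0.8]
grip_width: 0.468
```

Run:
```python
from h import *
s=ctrl.sense(); print(s["time_s"],repr(s["joints"].tolist()),repr(s["eef_pos"].tolist()),s["ee_rot"].tolist())
```

```text
9.6667 [-0.01564798715827707, 0.03171802066067057, 1.4113250201355845, -0.0003561278840509542, 1.6930359734485905, -0.9854352639906513] [416.32341632667635, 109.70883272765845, 396.64487546714935] [0.0014779989812052949, 0.8847315022430234, 0.46609284234971826, 0.0023338312224886236]
```

>>> play_rows([
  [[0,0,0],[4.4,5.5,0]],
  [[0,0,0],[4.4,5.5,0]],
  [[0,0,0],[4.4,5.5,0]],
  [[0,0,0],[0,0,0]],
])

```text
time_s: 10.0
eef_pos: [420.4, 108.4, 391.8]
ee_rot: [-0.171, 0.87, 0.456, 0.073]
force: [-0.1, 0.0, -1.1]
grip_width: 0.467
```

Run:
```python
from h import *
s=ctrl.sense(); print(s["time_s"],repr(s["joints"].tolist()),repr(s["eef_pos"].tolist()),s["ee_rot"].tolist())
```

```text
10.0 [-0.23950693420374672, 0.028528328133737162, 1.4709250421998463, 0.36112902476378483, 1.7517161290007996, -1.1583519705912946] [420.42866808014406, 108.3914387026552, 391.84382290536865] [-0.1710461360362765, 0.87039623450309, 0.4558157030129798, 0.07338705060625184]
```

```bash
cat > kin.py <<'E'
from h import *
D=[([-1.4354,.3135,1.4984,0,1.331,-.2234],[184.29,-491.32,230.72]),
([.078,.577,.903,0,1.662,-1.159],[627.7,166.,311.1]),
([.075,.573,.872,0,1.689,-.894],[628.7,164.,326.2]),
([-0.01565,0.03172,1.41133,-0.00036,1.69304,-0.98544],[416.323,109.709,396.645]),
([-0.23951,0.02853,1.47093,0.36113,1.75172,-1.15835],[420.429,108.391,391.844])]
Rz=lambda a:Ro.from_euler("z",a).as_matrix(); Ry=lambda a:Ro.from_euler("y",a).as_matrix()
def fk(q,p):
    z0,L1,L2,Lt,ds,dw,e=p
    R=Rz(q[0]); x=R@[0,ds,z0]
    R=R@Ry(q[1]); x=x+R@[0,0,L1]
    R=R@Ry(q[2]); x=x+R@[e,0,L2]
    R=R@Rz(q[3]); x=x+R@[0,dw,0]
    R=R@Ry(q[4]); x=x+R@[0,0,Lt]
    return x,R@Rz(q[5]+np.pi)
def res(p): return np.concatenate([fk(q,p)[0]-x for q,x in D]+[1e-2*(np.array(p)-P0)])
P0=np.array([200,400,400,220,60,60,0.])
p=least_squares(res,P0).x
E
python3 - <<'E'
from kin import *
print(p,res(p)[:15])
w=[0.171,0,0,0]
x,R=fk(D[4][0],p); q=[-0.17105,0.8704,0.45582,0.07339]
print(R,Ro.from_quat([q[1],q[2],q[3],q[0]]).as_matrix())
E
```

```text
[201.119 438.89  397.516 255.018 116.395   0.004  39.036] [ 0.116  0.002  0.057  0.023 -0.184  0.005 -0.063 -0.037 -0.154  0.019
  0.097  0.055  0.047 -0.012  0.037]
[[ 0.574  0.819 -0.028]
 [ 0.768 -0.526  0.365]
 [ 0.284 -0.231 -0.931]] [[ 0.574  0.819 -0.028]
 [ 0.768 -0.526  0.365]
 [ 0.284 -0.231 -0.931]]
```

```bash
cat >> kin.py <<'E'
LO=np.array([-2.94,-.97,.19,-1.23,.02,-2.88]);HI=np.array([2.94,2.17,2.56,4.37,3.11,2.88])
def ik(x,R,seed):
    def f(q):
        X,Q=fk(q,p); return np.r_[(X-x)/100,Ro.from_matrix(R.T@Q).as_rotvec()]
    r=least_squares(f,np.clip(seed,LO+1e-3,HI-1e-3),bounds=(LO,HI)); return r.x,np.abs(r.fun).max()
def Rhor(a,pitch=0):  # tool z along azimuth a, camera up (tool y down)
    z=np.array([np.cos(a),np.sin(a),0]); y=np.array([0,0,-1.]); x=np.cross(y,z)
    return np.c_[x,y,z]@Ro.from_euler("x",-pitch).as_matrix()
def Rdown(yaw):
    x=np.array([np.cos(yaw),np.sin(yaw),0]); z=np.array([0,0,-1.]); return np.c_[x,np.cross(z,x),z]
E
python3 - <<'E'
from kin import *
a=np.radians(11.5); u=np.array([np.cos(a),np.sin(a),0])
base=np.array([545.3,148.8,74])+2.5*u
R=Rhor(a); print(R)
q=np.array([-.1,.1,2.3,3.0,.9,-1.5])
for dz,back in ((0,0),(40,0),(80,0),(120,0),(160,0),(160,40),(160,-60),(240,0),(240,60)):
    q,e=ik(base+[0,0,dz]-back*u,R,q); print(dz,back,q,round(e,4))
# placing pose
yaw=.67-np.pi/2
q2,e=ik(np.array([428,344,60.]),Rdown(yaw),[.5,.3,1.6,0,1.4,1.5]); print("place",q2,e)
print(ctrl.sense()["joints"])
E
```

```text
[[ 0.199  0.     0.98 ]
 [-0.98   0.     0.199]
 [ 0.    -1.     0.   ]]
0 0 [-0.061  0.913  2.271  2.88   1.612 -1.582] 0.0
40 0 [-0.061  0.78   2.307  2.88   1.518 -1.557] 0.0
80 0 [-0.061  0.643  2.33   2.876  1.408 -1.527] 0.0
120 0 [-0.061  0.504  2.34   2.869  1.283 -1.492] 0.0
160 0 [-0.061  0.368  2.335  2.854  1.149 -1.45 ] 0.0
160 40 [-0.102  0.319  2.445  2.817  1.211 -1.453] 0.0
160 -60 [-0.017  0.445  2.171  2.891  1.058 -1.446] 0.0
240 0 [-0.061  0.127  2.285  2.797  0.872 -1.344] 0.0
240 60 [-0.128 -0.011  2.439  2.717  0.902 -1.298] 0.0
place [ 0.463  0.557  1.62  -0.     0.965  1.364] 1.382387853339941e-14
[-0.24   0.029  1.471  0.361  1.752 -1.158]
```

```bash
cat >> kin.py <<'E'
def rows(poses,rd=(1,1)):
    "poses: list of (x,R); commanded start is first; rounded rows, error fed forward"
    x,R=poses[0]; out=[]
    for X,Q in poses[1:]:
        d=np.round(R.T@(X-x),rd[0]); w=np.round(np.degrees(Ro.from_matrix(R.T@Q).as_rotvec()),rd[1])
        out.append([(d+0.).tolist(),(w+0.).tolist()]); x=x+R@d; R=R@Ro.from_rotvec(np.radians(w)).as_matrix()
    return out
E
python3 - <<'E'
from kin import *
a=np.radians(11.5); u=np.array([np.cos(a),np.sin(a),0])
base=np.array([545.3,148.8,74])+2.5*u
q0=ctrl.sense()["joints"]
q1,e=ik(base+[0,0,200],Rhor(a),[-.061,.24,2.3,2.82,1.,-1.4])
N=24; ps=[fk(q0+(q1-q0)*t,p) for t in np.linspace(0,1,N+1)]
for i in range(0,N+1,3): print(i,ps[i][0],ps[i][1][:,2])
r=rows(ps); print(max(np.linalg.norm(np.array(x[0])) for x in r),max(np.linalg.norm(np.array(x[1])) for x in r))
print(r[:12]);print(r[12:])
E
```

```text
0 [420.478 108.38  391.883] [-0.028  0.365 -0.931]
3 [434.075 184.935 378.755] [ 0.001  0.633 -0.774]
6 [448.325 245.843 383.946] [ 0.06   0.834 -0.549]
9 [468.054 283.951 398.091] [ 0.167  0.941 -0.295]
12 [494.23  296.125 409.617] [ 0.325  0.944 -0.061]
15 [523.328 283.322 407.666] [0.519 0.848 0.106]
18 [548.032 249.941 384.844] [0.719 0.673 0.176]
21 [559.08  202.697 339.056] [0.885 0.446 0.136]
24 [547.75  149.298 274.   ] [0.98  0.199 0.   ]
30.2787053884409 6.646051459325304
[[[21.4, -8.5, 15.9], [3.0, 5.2, -0.9]], [[19.8, -7.7, 15.6], [2.9, 5.2, -0.5]], [[18.4, -7.0, 14.9], [2.8, 5.3, -0.1]], [[16.9, -6.1, 14.2], [2.5, 5.4, 0.3]], [[15.5, -5.1, 13.2], [2.4, 5.4, 0.8]], [[14.2, -4.0, 12.1], [2.1, 5.5, 1.1]], [[12.8, -2.8, 10.9], [1.9, 5.4, 1.5]], [[11.6, -1.5, 9.6], [1.5, 5.5, 1.8]], [[10.6, -0.1, 8.1], [1.3, 5.4, 2.1]], [[9.6, 1.3, 6.5], [0.9, 5.5, 2.5]], [[8.8, 2.9, 4.9], [0.6, 5.4, 2.6]], [[8.1, 4.5, 3.2], [0.3, 5.3, 2.9]]]
[[[7.5, 6.2, 1.5], [-0.1, 5.3, 3.1]], [[7.3, 7.9, -0.2], [-0.5, 5.2, 3.2]], [[7.1, 9.6, -1.9], [-0.8, 5.2, 3.4]], [[7.2, 11.3, -3.5], [-1.1, 5.2, 3.4]], [[7.4, 13.2, -5.1], [-1.5, 5.0, 3.6]], [[7.8, 14.8, -6.6], [-1.8, 5.0, 3.5]], [[8.5, 16.5, -7.9], [-2.1, 5.0, 3.5]], [[9.2, 18.2, -9.3], [-2.3, 4.9, 3.6]], [[10.2, 19.6, -10.3], [-2.7, 4.9, 3.4]], [[11.4, 21.1, -11.4], [-2.9, 4.8, 3.4]], [[12.6, 22.5, -12.1], [-3.0, 4.8, 3.4]], [[14.0, 23.6, -12.8], [-3.3, 4.8, 3.2]]]
```

>>> play_rows([
  [[21.4,-8.5,15.9],[3.0,5.2,-0.9]],
  [[19.8,-7.7,15.6],[2.9,5.2,-0.5]],
  [[18.4,-7.0,14.9],[2.8,5.3,-0.1]],
  [[16.9,-6.1,14.2],[2.5,5.4,0.3]],
  [[15.5,-5.1,13.2],[2.4,5.4,0.8]],
  [[14.2,-4.0,12.1],[2.1,5.5,1.1]],
  [[12.8,-2.8,10.9],[1.9,5.4,1.5]],
  [[11.6,-1.5,9.6],[1.5,5.5,1.8]],
  [[10.6,-0.1,8.1],[1.3,5.4,2.1]],
  [[9.6,1.3,6.5],[0.9,5.5,2.5]],
  [[8.8,2.9,4.9],[0.6,5.4,2.6]],
  [[8.1,4.5,3.2],[0.3,5.3,2.9]],
])

```text
time_s: 11.0
eef_pos: [492.8, 299.4, 409.6]
ee_rot: [-0.573, 0.707, 0.18, 0.374]
force: [0.3, -0.1, 0.3]
grip_width: 0.467
```

>>> play_rows([
  [[7.5,6.2,1.5],[-0.1,5.3,3.1]],
  [[7.3,7.9,-0.2],[-0.5,5.2,3.2]],
  [[7.1,9.6,-1.9],[-0.8,5.2,3.4]],
  [[7.2,11.3,-3.5],[-1.1,5.2,3.4]],
  [[7.4,13.2,-5.1],[-1.5,5.0,3.6]],
  [[7.8,14.8,-6.6],[-1.8,5.0,3.5]],
  [[8.5,16.5,-7.9],[-2.1,5.0,3.5]],
  [[9.2,18.2,-9.3],[-2.3,4.9,3.6]],
  [[10.2,19.6,-10.3],[-2.7,4.9,3.4]],
  [[11.4,21.1,-11.4],[-2.9,4.8,3.4]],
  [[12.6,22.5,-12.1],[-3.0,4.8,3.4]],
  [[14.0,23.6,-12.8],[-3.3,4.8,3.2]],
  [[0,0,0],[0,0,0]],
  [[0,0,0],[0,0,0]],
])

```text
time_s: 12.17
eef_pos: [547.5, 152.8, 275.8]
ee_rot: [-0.549, 0.551, -0.442, 0.447]
force: [-0.6, 0.4, 0.8]
grip_width: 0.47
```

Run:
```python
from kin import *
x,R=pose(); s=ctrl.sense(); print(s["time_s"],s["joints"],x,R)
a=np.radians(11.5); u=np.array([np.cos(a),np.sin(a),0])
base=np.array([545.3,148.8,74])+2.5*u
print(rows([(x,R),(base+[0,0,200],Rhor(a))]))
im=ctrl.capture("wrist"); cv2.imwrite("pics/w3.png",im[:,:,::-1])
for cn in ("side","top"):
    ctrl.capture(cn)
    for n in ("stamp_head","stamp_brass"):
        for d in ctrl.spot_in(cn,n)[:2]:
            px=np.array(d["position"])*[560,420]; print(cn,n,px,round(d["p"],2),at_z(cam(cn),px,103)[0])
```

```text
12.1667 [-0.057  0.239  2.316  2.823  1.011 -1.405] [547.476 152.796 275.759] [[ 0.209  0.005  0.978]
 [-0.978 -0.007  0.209]
 [ 0.008 -1.     0.003]]
[[[3.5, 1.8, -0.5], [-0.2, 0.6, 0.5]]]
side stamp_head [301.28  227.598] 0.69 [534.037 171.651 103.   ]
side stamp_brass [285.208 219.408] 0.48 [579.515 165.823 103.   ]
top stamp_brass [176.792 274.386] 0.23 [447.961 351.267 103.   ]
```

>>> play_rows([
  [[3.5,1.8,-0.5],[-0.2,0.6,0.5]],
  [[0,25,0],[0,0,0]],
  [[0,35,0],[0,0,0]],
  [[0,35,0],[0,0,0]],
  [[0,30,0],[0,0,0]],
  [[0,15,0],[0,0,0]],
  [[0,0,0],[0,0,0]],
  [[0,0,0],[0,0,0]],
])

```text
time_s: 13.18
eef_pos: [547.7, 147.5, 133.4]
ee_rot: [-0.546, 0.546, -0.45, 0.448]
force: [-0.4, -0.8, -0.4]
grip_width: 0.472
```

Run:
```python
from kin import *
x,R=pose(); s=ctrl.sense(); print(s["time_s"],s["joints"],x,R)
a=np.radians(11.5); u=np.array([np.cos(a),np.sin(a),0])
base=np.array([545.3,148.8,74])+2.5*u
print(rows([(x,R),(base,Rhor(a))]))
C=cam("wrist",(x,R)); 
im=ctrl.capture("wrist"); cv2.imwrite("pics/w3.png",im[:,:,::-1])
S=cam("side"); sd=ctrl.capture("side")[:,:,::-1].copy(); 
X=[[545.3,148.8,105],[545.3,148.8,91]]; print(proj(C,X),proj(S,X))
c=cv2.resize(sd[150:300,200:360],None,fx=2.8,fy=2.8,interpolation=cv2.INTER_CUBIC)
w=im[:,:,::-1]
w=cv2.resize(w,(560,420)); h=np.zeros((840,560,3),np.uint8); 
out=np.hstack([cv2.resize(w,(400,300)),cv2.resize(c,(400,375))[:300]]); cv2.imwrite("pics/c3.png",out)
```

```text
13.1833 [-0.062  0.713  2.322  2.884  1.465 -1.541] [547.722 147.517 133.381] [[ 0.193 -0.003  0.981]
 [-0.981  0.002  0.193]
 [-0.003 -1.    -0.002]]
[[[-1.6, 59.4, 0.5], [0.1, -0.3, -0.1]]]
[[276.595 320.419]
 [276.689 344.935]] [[302.663 220.159]
 [302.476 225.454]]
```

View pics/c3.png

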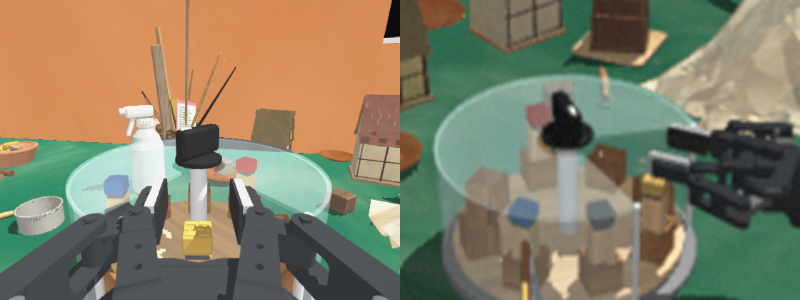

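The brass head is centred between the fingers in the wrist view at (276,336). In the side view it is at (302,224), and the predicted centre was (302,223). I'll go down and grip.

>>> play_rows([
  [[-1.5,15,0.5],[0,0,0]],
  [[0,20,0],[0,0,0]],
  [[0,15,0],[0,0,0]],
  [[0,9,0],[0,0,0]],
  [[0,0,0],[0,0,0]],
  [[0,0,0],[0,0,0]],
])

```text
time_s: 13.78
eef_pos: [548.0, 149.3, 76.1]
ee_rot: [0.547, -0.546, 0.449, -0.449]
force: [-0.7, -0.6, 1.0]
grip_width: 0.472
```

>>> play_rows([
  [[0,0,0],[0,0,0]],
  [[0,0,0],[0,0,0]],
  [[0,0,0],[0,0,0]],
  [[0,0,0],[0,0,0]],
  [[0,0,0],[0,0,0]],
  [[0,0,0],[0,0,0]],
], fingers=12, squeeze=40)

```text
time_s: 14.28
eef_pos: [548.0, 149.3, 76.2]
ee_rot: [0.547, -0.545, 0.449, -0.449]
force: [-0.9, -0.8, 6.1]
grip_width: 0.219
```

>>> play_rows([
  [[0,-8,0],[0,0,0]],
  [[0,-20,0],[0,0,0]],
  [[0,-30,0],[0,0,0]],
  [[0,-35,0],[0,0,0]],
  [[0,-35,0],[0,0,0]],
  [[0,-35,0],[0,0,0]],
  [[0,-35,0],[0,0,0]],
  [[0,0,0],[0,0,0]],
  [[0,0,0],[0,0,0]],
])

```text
time_s: 15.03
eef_pos: [547.6, 149.1, 275.2]
ee_rot: [0.547, -0.545, 0.448, -0.45]
force: [1.2, -0.1, -1.4]
grip_width: 0.216
```

Run:
```python
from kin import *
x,R=pose(); s=ctrl.sense(); print(s["time_s"],s["joints"],x,s["grip_width"])
q0=s["joints"]; yaw=.67-np.pi/2
# waypoint: above case, tool down, high
g,e=ik(np.array([428,344,230.]),Rdown(yaw),[.5,.3,1.6,0,1.4,1.5]); print(g,e)
# intermediate: unflip up high
m=np.array([0.05,.05,1.75,1.5,1.5,0.]); 
print(fk(m,p))
for N,(A,B) in ((24,(q0,g)),):
    ps=[fk(A+(B-A)*t,p) for t in np.linspace(0,1,N+1)]
    for i in range(0,N+1,2): print(i,ps[i][0],ps[i][1][:,2],"head",(ps[i][0]-ps[i][1][:,1]*35),"foot",(ps[i][0]+ps[i][1][:,1]*49))
    r=rows(ps);print(max(np.linalg.norm(x[0]) for x in r),max(np.linalg.norm(x[1]) for x in r))
```

```text
15.0333 [-0.057  0.24   2.317  2.843  1.011 -1.407] [547.617 149.06  275.234] 0.21600152227936453
[0.463 0.367 1.426 0.    1.348 1.364] 4.730390459999221e-14
(array([394.65 , 390.349, 489.511]), array([[ 0.975, -0.223,  0.003],
       [-0.022, -0.082,  0.996],
       [-0.222, -0.971, -0.085]]))
0 [547.323 149.098 275.011] [0.981 0.194 0.003] head [547.215 149.053 310.01 ] foot [547.473 149.161 226.011]
2 [549.416 221.165 296.551] [0.903 0.428 0.043] head [549.284 217.956 331.404] foot [549.599 225.656 247.758]
4 [536.517 288.424 309.655] [0.772 0.634 0.044] head [538.708 283.365 344.219] foot [533.449 295.506 261.267]
6 [512.103 346.72  313.606] [0.602 0.799 0.004] head [518.186 341.957 347.743] foot [503.586 353.389 265.815]
8 [480.563 392.894 308.638] [ 0.411  0.908 -0.075] head [491.09  390.891 341.957] foot [465.824 395.699 261.991]
10 [446.725 425.023 295.964] [ 0.219  0.957 -0.189] head [461.291 427.956 327.653] foot [426.333 420.915 251.598]
12 [415.342 442.524 277.707] [ 0.046  0.943 -0.33 ] head [432.916 451.749 306.535] foot [390.739 429.611 237.347]
14 [390.592 446.127 256.739] [-0.092  0.87  -0.485] head [410.006 461.843 281.256] foot [363.412 424.124 222.414]
16 [375.639 437.698 236.441] [-0.182  0.746 -0.64 ] head [396.065 458.919 255.348] foot [347.044 407.99  209.971]
18 [372.32  419.974 220.404] [-0.217  0.583 -0.783] head [393.567 444.772 232.998] foot [342.573 385.258 202.772]
20 [380.961 396.214 212.096] [-0.194  0.395 -0.898] head [403.493 422.18  218.66 ] foot [349.416 359.862 202.906]
22 [400.374 369.824 214.537] [-0.118  0.196 -0.973] head [425.016 394.599 216.537] foot [365.875 335.14  211.736]
24 [428. 344. 230.] [ 0.  0. -1.] head [455.434 365.735 230.   ] foot [389.593 313.572 230.   ]
38.352444511399796 7.622335600063802
```

Run:
```python
from kin import *
q0=ctrl.sense()["joints"]; yaw=.67-np.pi/2
g,e=ik(np.array([428,344,230.]),Rdown(yaw),[.5,.3,1.6,0,1.4,1.5])
x0=pose()
t=np.linspace(0,1,31); t=t
ps=[fk(q0+(g-q0)*s,p) for s in t]; ps[0]=x0
r=rows(ps);print(max(np.linalg.norm(x[0]) for x in r),max(np.linalg.norm(x[1]) for x in r))
print(r[:15]);print(r[15:])
```

```text
30.687293787494525 6.122907805936653
[[[-28.1, -9.3, 8.1], [1.0, -5.7, 2.0]], [[-27.8, -7.2, 8.7], [0.6, -5.7, 2.0]], [[-27.3, -4.8, 8.9], [0.0, -5.7, 1.9]], [[-26.5, -2.7, 9.0], [-0.5, -5.6, 1.9]], [[-25.7, -0.6, 9.1], [-1.0, -5.5, 1.9]], [[-24.5, 1.5, 9.1], [-1.5, -5.3, 1.8]], [[-23.3, 3.3, 8.9], [-2.1, -5.2, 1.7]], [[-21.7, 5.0, 8.9], [-2.5, -4.8, 1.7]], [[-20.1, 6.4, 8.7], [-2.9, -4.5, 1.7]], [[-18.3, 7.9, 8.4], [-3.4, -4.1, 1.6]], [[-16.4, 8.9, 8.0], [-3.8, -3.7, 1.6]], [[-14.5, 9.9, 7.6], [-4.1, -3.3, 1.6]], [[-12.4, 10.5, 7.0], [-4.4, -2.7, 1.6]], [[-10.4, 11.1, 6.5], [-4.7, -2.2, 1.5]], [[-8.3, 11.4, 5.8], [-4.8, -1.7, 1.6]]]
[[[-6.2, 11.5, 5.1], [-5.0, -1.0, 1.5]], [[-4.2, 11.3, 4.3], [-5.0, -0.4, 1.6]], [[-2.2, 11.1, 3.4], [-5.1, 0.1, 1.6]], [[-0.2, 10.6, 2.4], [-4.9, 0.8, 1.7]], [[1.6, 10.0, 1.5], [-4.8, 1.4, 1.7]], [[3.3, 9.2, 0.5], [-4.7, 1.9, 1.8]], [[5.1, 8.2, -0.6], [-4.3, 2.6, 1.9]], [[6.7, 7.3, -1.6], [-4.1, 3.0, 1.9]], [[8.1, 6.1, -2.8], [-3.7, 3.5, 2.1]], [[9.4, 4.9, -3.9], [-3.2, 4.0, 2.2]], [[10.7, 3.6, -4.9], [-2.7, 4.4, 2.3]], [[11.9, 2.2, -6.1], [-2.3, 4.7, 2.5]], [[12.8, 0.7, -7.2], [-1.7, 4.9, 2.6]], [[13.8, -0.7, -8.2], [-1.2, 5.2, 2.9]], [[14.6, -2.3, -9.2], [-0.5, 5.3, 3.0]]]
```

>>> play_rows([
  [[-28.1,-9.3,8.1],[1.0,-5.7,2.0]],
  [[-27.8,-7.2,8.7],[0.6,-5.7,2.0]],
  [[-27.3,-4.8,8.9],[0.0,-5.7,1.9]],
  [[-26.5,-2.7,9.0],[-0.5,-5.6,1.9]],
  [[-25.7,-0.6,9.1],[-1.0,-5.5,1.9]],
  [[-24.5,1.5,9.1],[-1.5,-5.3,1.8]],
  [[-23.3,3.3,8.9],[-2.1,-5.2,1.7]],
  [[-21.7,5.0,8.9],[-2.5,-4.8,1.7]],
  [[-20.1,6.4,8.7],[-2.9,-4.5,1.7]],
  [[-18.3,7.9,8.4],[-3.4,-4.1,1.6]],
  [[-16.4,8.9,8.0],[-3.8,-3.7,1.6]],
  [[-14.5,9.9,7.6],[-4.1,-3.3,1.6]],
  [[-12.4,10.5,7.0],[-4.4,-2.7,1.6]],
  [[-10.4,11.1,6.5],[-4.7,-2.2,1.5]],
  [[-8.3,11.4,5.8],[-4.8,-1.7,1.6]],
])

```text
time_s: 16.28
eef_pos: [414.8, 442.6, 273.0]
ee_rot: [-0.561, 0.784, -0.227, -0.138]
force: [-0.0, 0.2, -0.7]
grip_width: 0.217
```

>>> play_rows([
  [[-6.2,11.5,5.1],[-5.0,-1.0,1.5]],
  [[-4.2,11.3,4.3],[-5.0,-0.4,1.6]],
  [[-2.2,11.1,3.4],[-5.1,0.1,1.6]],
  [[-0.2,10.6,2.4],[-4.9,0.8,1.7]],
  [[1.6,10.0,1.5],[-4.8,1.4,1.7]],
  [[3.3,9.2,0.5],[-4.7,1.9,1.8]],
  [[5.1,8.2,-0.6],[-4.3,2.6,1.9]],
  [[6.7,7.3,-1.6],[-4.1,3.0,1.9]],
  [[8.1,6.1,-2.8],[-3.7,3.5,2.1]],
  [[9.4,4.9,-3.9],[-3.2,4.0,2.2]],
  [[10.7,3.6,-4.9],[-2.7,4.4,2.3]],
  [[11.9,2.2,-6.1],[-2.3,4.7,2.5]],
  [[12.8,0.7,-7.2],[-1.7,4.9,2.6]],
  [[13.8,-0.7,-8.2],[-1.2,5.2,2.9]],
  [[14.6,-2.3,-9.2],[-0.5,5.3,3.0]],
  [[0,0,0],[0,0,0]],
  [[0,0,0],[0,0,0]],
])

```text
time_s: 17.7
eef_pos: [427.2, 344.3, 226.0]
ee_rot: [0.002, 0.901, -0.435, -0.005]
force: [-0.5, 0.4, -1.0]
grip_width: 0.22
```

Run:
```python
from kin import *
P=pose(); s=ctrl.sense(); print(s["time_s"],s["joints"],P,s["grip_width"])
im=ctrl.capture("wrist"); cv2.imwrite("pics/w4.png",im[:,:,::-1])
t=ctrl.capture("top"); cv2.imwrite("pics/t4.png",t[:,:,::-1])
sd=ctrl.capture("side"); cv2.imwrite("pics/s4.png",sd[:,:,::-1])
cv2.imwrite("pics/w4c.png",np.hstack([cv2.resize(im,(480,360)),cv2.resize(sd[200:400,180:380],(320,320)) if 0 else np.vstack([cv2.resize(sd[190:390,190:390],(320,320)),np.zeros((40,320,3),np.uint8)])])[:,:,::-1])
C=cam("wrist",P)
for n,z in (("stamp_head",26),("case_groove",10),("case",36)):
    for d in ctrl.spot_in("wrist",n)[:3]:
        px=np.array(d["position"])*[560,420]; print(n,px,round(d["p"],2),at_z(C,px,z)[0])
```

```text
17.7 [0.462 0.373 1.428 0.005 1.349 1.36 ] (array([427.235, 344.282, 226.002]), array([[ 0.622, -0.783, -0.01 ],
       [-0.783, -0.622,  0.001],
       [-0.007,  0.007, -1.   ]])) 0.2200733878076192
stamp_head [279.496 281.904] 0.67 [333.13  269.913  26.   ]
case_groove [278.376 145.614] 0.61 [451.274 365.827  10.   ]
case [281.288 140.7  ] 0.78 [459.037 368.23   36.   ]
```

View pics/w4c.png

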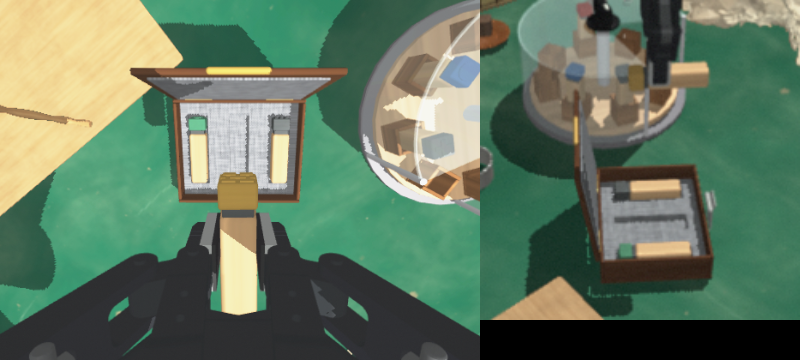

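The stamp is held level with its head toward the hinge, and the case and both neighbouring stamps are visible. I'll zoom in for an accurate case pose.

Run:
```python
import cv2
im=cv2.imread("pics/w4.png")[70:250,180:380]
cv2.imwrite("pics/w4z.png",cv2.resize(im,None,fx=3.3,fy=3.3,interpolation=cv2.INTER_CUBIC))
```

```text
(no output)
```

View pics/w4z.png

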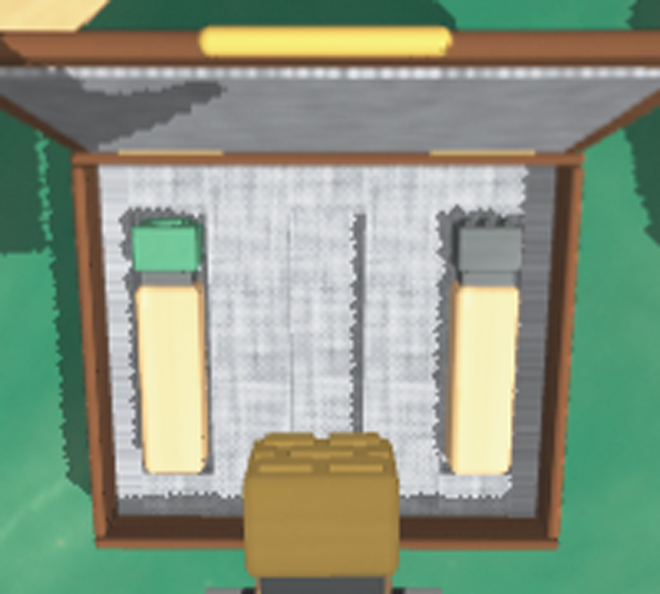

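Run:
```python
from kin import *
P=pose(); C=cam("wrist",P)
c=lambda a:np.array(a,float)/3.3+[180,70]
M=np.array([[62,75,36],[62,-75,36],[-62,75,36],[-62,-75,36],
 [-40,60,26],[-40,40,26],[40,60,26],[40,40,26],[-40,-40,26],[-40,-60,26],[40,-40,26],[40,-60,26]],float)
px=c([[73,154],[582,154],[97,548],[557,548],[145,472],[207,472],[133,222],[200,222],[452,473],[510,473],[460,224],[523,224]])
def f(v,M=M,px=px): return fitcase([(C,M,px)])(v)
r=least_squares(f,[428,344,.67]); print(r.x,r.fun.reshape(-1,2))
for sl in (slice(0,4),slice(4,12)):
    r=least_squares(lambda v:fitcase([(C,M[sl],px[sl])])(v),[428,344,.67]); print(r.x,np.abs(r.fun).max())
# held stamp: head end face top edge corners; top surface facing camera
h=c([[245,572],[397,572],[255,440],[388,436]])
print("held ends tool frame (at top surface/guess z)")
x,R=P
for tz in (-13,-7):  # tool z of top surface ~ TCP - (2.5+10)
    print(tz,(at_z(C,h,x[2]-tz)-x)@R)
```

```text
[429.415 345.127   0.669] [[-0.55  -1.303]
 [ 1.388 -1.159]
 [-0.405 -0.144]
 [ 0.903  0.195]
 [-0.296  0.425]
 [-0.521  0.462]
 [-0.228  0.598]
 [-0.713  0.651]
 [-0.505  0.317]
 [ 0.526  0.359]
 [-0.229  0.14 ]
 [ 0.548  0.135]]
[428.635 344.942   0.671] 0.934094202593883
[429.834 345.228   0.668] 0.8111919418657294
held ends tool frame (at top surface/guess z)
-13 [[-10.987 -16.806 -13.017]
 [  8.149 -16.853 -13.096]
 [ -9.448 -34.083 -13.087]
 [  6.709 -34.618 -13.155]]
-7 [[-11.436 -14.33   -7.006]
 [  8.59  -14.379  -7.088]
 [ -9.826 -32.409  -7.079]
 [  7.082 -32.969  -7.151]]
```

Run:
```python
from kin import *
P=pose(); C=cam("wrist",P); x,R=P
c=lambda a:np.array(a,float)/3.3+[180,70]
h=c([[248,472],[395,472],[262,436],[385,436]])
for tz in (-13,-9): print(tz,((at_z(C,h,x[2]-tz)-x)@R)[:2], ((at_z(C,h,x[2]-tz-20)-x)@R)[2:])
T=np.array([439.3,350.9,60]); print(rows([(x,R),(T,Rdown(.668-np.pi/2))]))
```

```text
-13 [[-10.373 -30.004 -13.068]
 [  7.646 -30.041 -13.142]] [[ -9.715 -29.089   6.933]
 [  7.533 -29.121   6.862]]
-9 [[-10.653 -28.762  -9.062]
 [  7.924 -28.8    -9.139]] [[ -9.94  -27.989  10.938]
 [  7.771 -28.022  10.865]]
[[[2.1, -14.0, 167.6], [0.2, 0.2, 0.1]]]
```

>>> play_rows([
  [[2.1,-14,15],[0.2,0.2,0.1]],
  [[0,0,35],[0,0,0]],
  [[0,0,35],[0,0,0]],
  [[0,0,35],[0,0,0]],
  [[0,0,30],[0,0,0]],
  [[0,0,15],[0,0,0]],
  [[0,0,0],[0,0,0]],
  [[0,0,0],[0,0,0]],
])

```text
time_s: 18.67
eef_pos: [440.5, 350.9, 63.2]
ee_rot: [-0.0, 0.9, -0.436, 0.0]
force: [1.0, 0.9, -0.1]
grip_width: 0.222
```

Run:
```python
from kin import *
P=pose(); s=ctrl.sense(); print(s["time_s"],P,s["force"])
im=ctrl.capture("wrist"); cv2.imwrite("pics/w5.png",im[:,:,::-1])
T=np.array([439.3,350.9,20]); print(rows([P,(T,Rdown(.668-np.pi/2))]))
C=cam("wrist",P)
Rc=Ro.from_euler("z",.668).as_matrix(); M=np.array([[43,12,14],[43,-12,14],[40,40,26],[40,60,26],[40,-40,26],[40,-60,26],[62,0,36]])
print(proj(C,M@Rc.T+[430.5,344,0]))
v=cv2.resize(im[60:330,100:460],(792,594),interpolation=cv2.INTER_CUBIC); cv2.imwrite("pics/w5z.png",v[:,:,::-1])
```

```text
18.6667 (array([440.509, 350.89 ,  63.218]), array([[ 0.619, -0.785,  0.   ],
       [-0.785, -0.619,  0.   ],
       [ 0.   , -0.   , -1.   ]])) [ 0.952  0.879 -0.107]
[[[-0.8, 0.9, 43.2], [0.0, 0.0, 0.0]]]
[[257.827 179.956]
 [299.009 179.961]
 [205.78  189.666]
 [169.286 189.637]
 [351.162 189.687]
 [387.666 189.669]
 [278.559 151.659]]
```

View pics/w5z.png

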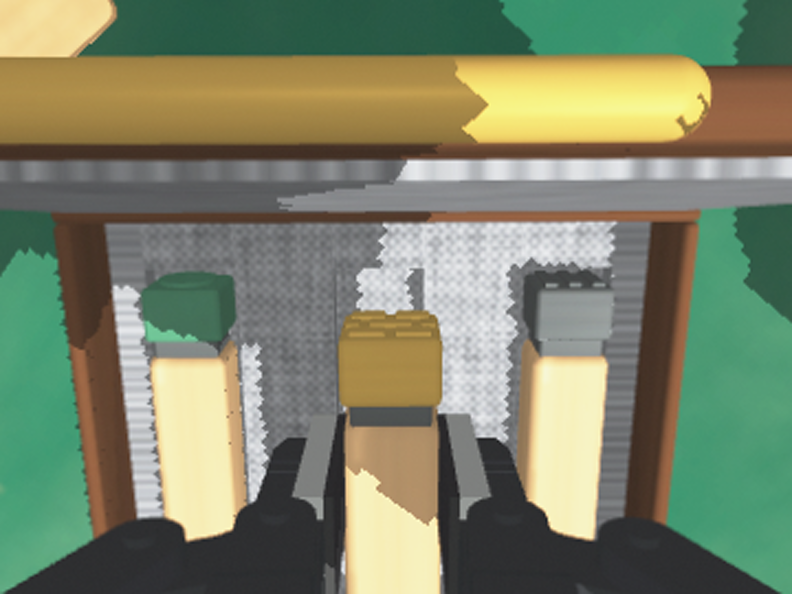

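Held head is centred at zoom x≈390. The groove (edges 337 and 424) and the outer stamps are centred at about 380, so the case lies about 3 mm toward tool −x. I'll correct for that and lower gently.

>>> play_rows([
  [[-3,1.2,5],[0,0,0]],
  [[0,0,15],[0,0,0]],
  [[0,0,12],[0,0,0]],
  [[0,0,5],[0,0,0]],
  [[0,0,3],[0,0,0]],
  [[0,0,2],[0,0,0]],
  [[0,0,2],[0,0,0]],
  [[0,0,1],[0,0,0]],
  [[0,0,0],[0,0,0]],
])

```text
time_s: 19.47
eef_pos: [437.9, 352.7, 18.3]
ee_rot: [-0.0, 0.9, -0.436, 0.001]
force: [-0.0, 0.2, -0.3]
grip_width: 0.222
```

>>> play_rows([
  [[0,0,1],[0,0,0]],
  [[0,0,0.5],[0,0,0]],
  [[0,0,0],[0,0,0]],
  [[0,0,0],[0,0,0]],
])

```text
time_s: 19.8
eef_pos: [437.8, 352.6, 16.7]
ee_rot: [-0.0, 0.9, -0.436, 0.0]
force: [-0.5, -0.0, -0.3]
grip_width: 0.215
```

>>> play_rows([
  [[0,0,0],[0,0,0]],
  [[0,0,0],[0,0,0]],
  [[0,0,0],[0,0,0]],
  [[0,0,0],[0,0,0]],
  [[0,0,0],[0,0,0]],
  [[0,0,0],[0,0,0]],
], fingers=34)

```text
time_s: 20.3
eef_pos: [437.8, 352.6, 16.7]
ee_rot: [-0.0, 0.9, -0.436, 0.0]
force: [0.5, 0.1, 0.3]
grip_width: 0.399
```

>>> play_rows([
  [[0,0,-10],[0,0,0]],
  [[0,0,-30],[0,0,0]],
  [[0,0,-40],[0,0,0]],
  [[0,0,-40],[0,0,0]],
  [[0,0,-40],[0,0,0]],
  [[0,0,0],[0,0,0]],
  [[0,0,0],[0,0,0]],
])

```text
time_s: 20.88
eef_pos: [438.4, 353.0, 179.5]
ee_rot: [-0.002, 0.9, -0.436, 0.002]
force: [-0.1, 0.5, -1.0]
grip_width: 0.391
```

Run:
```python
from kin import *
P=pose(); s=ctrl.sense(); print(s["time_s"],P,s["joints"])
im=ctrl.capture("wrist"); cv2.imwrite("pics/w6.png",im[:,:,::-1])
v=im[60:300,140:420]; sd=ctrl.capture("side")[230:390,220:360]
cv2.imwrite("pics/w6z.png",np.hstack([cv2.resize(v,(560,480),interpolation=cv2.INTER_CUBIC),np.vstack([cv2.resize(sd,(240,274),interpolation=cv2.INTER_CUBIC),np.zeros((206,240,3),np.uint8)])])[:,:,::-1])
```

```text
20.8833 (array([438.361, 353.012, 179.533]), array([[ 0.619, -0.785,  0.006],
       [-0.785, -0.619,  0.003],
       [ 0.002, -0.006, -1.   ]])) [ 0.47   0.435  1.462 -0.     1.238  1.373]
```

View pics/w6z.png

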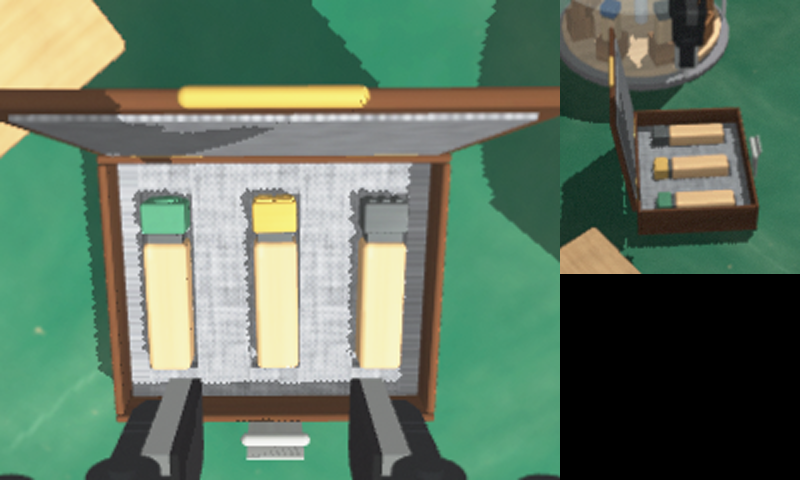

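The brass stamp lies in the middle groove, level and in line with its neighbours (brass head at zoom (274,215), between green and dark). Next I close the fingers and go behind the open lid.

>>> play_rows([
  [[0,-10,-15],[0,0,0]],
  [[0,-32,-10],[0,0,0]],
  [[0,-32,0],[0,0,0]],
  [[0,-32,0],[0,0,0]],
  [[0,-32,0],[0,0,0]],
  [[0,0,0],[0,0,0]],
  [[0,0,20],[0,0,0]],
  [[0,0,30],[0,0,0]],
  [[0,0,20],[0,0,0]],
  [[0,0,0],[0,0,0]],
  [[0,0,0],[0,0,0]],
], fingers=0)

```text
time_s: 21.9
eef_pos: [545.4, 437.6, 130.5]
ee_rot: [0.001, 0.9, -0.436, -0.001]
force: [-0.0, 0.9, 1.1]
grip_width: 0.001
```

>>> play_rows([
  [[0,10,-4],[0,0,0]],
  [[0,10,0],[0,0,0]],
  [[0,10,0],[0,0,0]],
  [[0,10,0],[0,0,0]],
  [[0,10,0],[0,0,0]],
  [[0,10,0],[0,0,0]],
  [[0,10,0],[0,0,0]],
  [[0,10,0],[0,0,0]],
  [[0,10,0],[0,0,0]],
  [[0,7,0],[0,0,0]],
  [[0,0,0],[0,0,0]],
])

```text
time_s: 22.82
eef_pos: [469.6, 377.8, 137.3]
ee_rot: [-0.001, 0.9, -0.436, 0.001]
force: [0.7, 0.4, -0.7]
grip_width: 0.002
```

Run:
```python
from kin import *
x,R=pose(); d=x-[429,345.5,0]; print(x,"case x",d[0]*.785+d[1]*.619,ctrl.sense()["force"])
sd=ctrl.capture("side")[180:390,190:390]; w=ctrl.capture("wrist")
cv2.imwrite("pics/l1.png",np.hstack([cv2.resize(sd,(400,420),interpolation=cv2.INTER_CUBIC),cv2.resize(w,(400,300))[:].copy() if 0 else np.vstack([cv2.resize(w,(400,300)),np.zeros((120,400,3),np.uint8)])])[:,:,::-1])
```

```text
[469.635 377.751 137.323] case x 51.86170406287242 [ 0.671  0.364 -0.676]
```

View pics/l1.png

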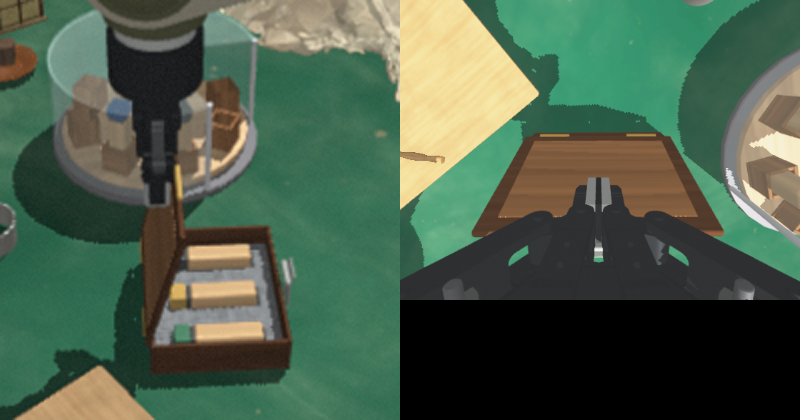

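The lid is now past upright, leaning over the case with the fingers behind it, and the stamps are undisturbed. I'll follow the arc down.

>>> play_rows([
  [[0,5.2,3.1],[0,0,0]],
  [[0,5.2,3.2],[0,0,0]],
  [[0,9.7,3.2],[0,0,0]],
  [[0,9.7,3.3],[0,0,0]],
  [[0,9,5.2],[0,0,0]],
  [[0,9,5.2],[0,0,0]],
  [[0,8.3,6.8],[0,0,0]],
  [[0,8.3,6.8],[0,0,0]],
  [[0,7,8.5],[0,0,0]],
  [[0,7,8.6],[0,0,0]],
  [[0,5.1,10],[0,0,0]],
  [[0,5.2,10.1],[0,0,0]],
  [[0,1.6,5.4],[0,0,0]],
  [[0,1.7,5.5],[0,0,0]],
  [[0,0,0],[0,0,0]],
  [[0,0,0],[0,0,0]],
])

```text
time_s: 24.25
eef_pos: [397.8, 321.1, 50.8]
ee_rot: [-0.0, 0.9, -0.436, 0.0]
force: [-0.5, -0.1, 0.9]
grip_width: -0.003
```

>>> play_rows([
  [[0,0,2],[0,0,0]],
  [[0,0,2],[0,0,0]],
  [[0,0,2],[0,0,0]],
  [[0,0,2],[0,0,0]],
  [[0,0,1],[0,0,0]],
  [[0,0,0],[0,0,0]],
  [[0,0,0],[0,0,0]],
])

```text
time_s: 24.83
eef_pos: [397.8, 321.1, 41.7]
ee_rot: [-0.0, 0.9, -0.436, 0.001]
force: [0.1, 0.0, 0.0]
grip_width: 0.001
```

>>> play_rows([
  [[0,0,1],[0,0,0]],
  [[0,0,1],[0,0,0]],
  [[0,0,1],[0,0,0]],
  [[0,0,0],[0,0,0]],
  [[0,0,0],[0,0,0]],
])

```text
time_s: 25.25
eef_pos: [398.0, 321.2, 40.4]
ee_rot: [-0.001, 0.9, -0.436, 0.001]
force: [-5.4, -3.7, 19.2]
grip_width: -0.003
```

>>> play_rows([
  [[0,0,-5],[0,0,0]],
  [[0,0,-20],[0,0,0]],
  [[0,0,-35],[0,0,0]],
  [[0,0,-40],[0,0,0]],
  [[0,-20,-30],[0,0,0]],
  [[0,-20,0],[0,0,0]],
  [[0,0,0],[0,0,0]],
  [[0,0,0],[0,0,0]],
])

```text
time_s: 25.92
eef_pos: [429.0, 345.8, 168.3]
ee_rot: [-0.0, 0.9, -0.436, 0.0]
force: [0.0, 0.3, -0.4]
grip_width: -0.002
```

Run:
```python
from kin import *
P=pose(); print(P[0],ctrl.sense()["time_s"],ctrl.sense()["force"])
w=ctrl.capture("wrist"); sd=ctrl.capture("side")[150:390,180:390]
C=cam("wrist",P);Rc=Ro.from_euler("z",.668).as_matrix()
for th in (0,.08): print(th,proj(C,np.array([[62-124*np.cos(th)+5*np.sin(th),75,36+124*np.sin(th)+5*np.cos(th)],[62-124*np.cos(th)+5*np.sin(th),-75,36+124*np.sin(th)+5*np.cos(th)]])@Rc.T+[429,345.5,0]))
cv2.imwrite("pics/end.png",np.hstack([cv2.resize(w[60:330,100:460],(430,322),interpolation=cv2.INTER_CUBIC),cv2.resize(sd,(370,423),interpolation=cv2.INTER_CUBIC)[:322]])[:,:,::-1])
```

```text
[429.    345.815 168.34 ] 25.9167 [ 0.006  0.306 -0.363]
0 [[194.205 265.778]
 [364.203 265.818]]
0.08 [[191.357 270.123]
 [367.174 270.165]]
```

View pics/end.png

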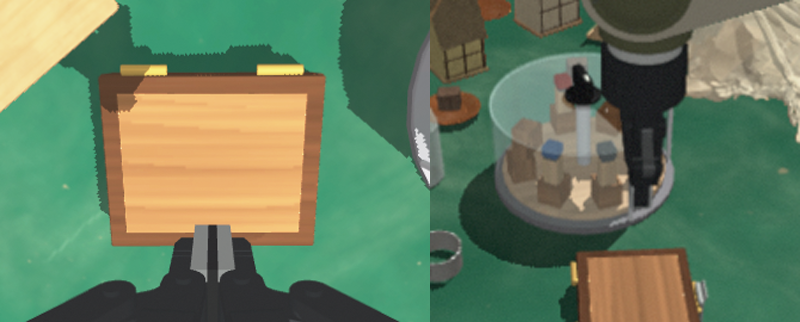

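```bash
python3 -c "
from rig import ctrl
s=ctrl.sense();print(s['time_s'],s['force']);print(ctrl.finish_job())"
```

```text
26.0167 [-0.08021137 -0.10545838  0.39929547]
the job is handed in; nothing more can be done
None
```

The job is handed in after about 26 s of the 72 s allowed. The brass-headed stamp is in the middle groove with its head at the hinge end, and the lid is shut.

What I did: I turned the stand about 43° clockwise by its wing knob to bring the stamp into the opening. I then lifted it out with the gripper held level, laid it in the groove and pushed the lid over and down.

- **Stamp:** before I closed the lid, the picture showed it flat and level with the stamps on either side.
- **Lid:** its edge appears at row 264 and is 168 px wide. Fully shut should give 266 and 170; resting on the catch would give 270 and 176.
- **Catch:** I could not see the catch itself in the last picture. I infer that it snapped because the lid gave no resistance with the fingertips at 41.7 mm above the table. It then held against about 19 N at 40.4 mm; the shut lid's top is at 41 mm.
- **Other things:** blue, dark and red were upright in the last side view. I did not measure the bystanders again, but the arm never went near them.
- **Disagreements:** after the turn, the networks' brass-stamp detections in the side and top pictures did not agree with the wrist camera. I used the wrist camera, and a later wrist and side picture matched its prediction. Two wrist readings of the case differed by about 2 mm sideways; I followed the closer one, and the stamp dropped in without contact force.

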